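Change over a vacuum filtration rail

TASK

On the three-station vacuum filtration rail, the station whose funnel has been taken off was left open and is drawing in air: with a fingertip, push its lever round until it is fully shut, straight across the branch pipe. Only then push the lever of the funnel that is still shut off round until it is fully open, in line with its branch pipe. Push the levers with a finger only, never pinching them, and leave the third valve, which is already open, the funnels and everything else where they are.

Things in the scene. Friction and masses are not known exactly. Their poses are not given: they have to be found in the camera images.
- rail: stainless vacuum filtration rail, fixed: header tube 28 mm thick, 400 mm long, centre 60 mm above the worktop, 78 mm in front (-x) of a row of three valves; dial gauge on its front. Origin on the worktop, midway along the row; y along the row, x along the branch pipes, away from the robot. Stations stand at y = -140, 0 and +140 mm; which is where changes.
- station_bare: the one station without a funnel: its black rubber stopper is bare, with an open hole. Its lever starts open or about two-thirds open. Fixed to the rail. Origin on the worktop straight below the valve stem, the lever's upright turning axis; axes as the rail's. The branch pipe runs along x to the stopper (44 mm wide, top at 88 mm), 82 mm behind (+x) the stem.
- station_waiting: a station with a steel filter funnel on its stopper whose lever starts shut or nearly shut. Fixed to the rail. Origin on the worktop straight below the valve stem, the lever's upright turning axis; axes as the rail's. The branch pipe runs along x to the stopper (44 mm wide, top at 88 mm), 82 mm behind (+x) the stem.
- station_running: the other station with a steel filter funnel; its lever already stands open and is to be left alone. Fixed to the rail. Origin on the worktop straight below the valve stem, the lever's upright turning axis; axes as the rail's. The branch pipe runs along x to the stopper (44 mm wide, top at 88 mm), 82 mm behind (+x) the stem.
- lever_bare (a joint): bare station's quarter-turn lever, angle about the upright stem: 0 = fully shut, lever across the branch pipe and pointing to the station's +y; 1.571 = fully open, lever in line with the branch pipe and pointing to -x, at the robot; it grows anticlockwise seen from above. Solid stops at both ends; stiff (about 0.2 N m), it stays where it is left.
- lever_waiting (a joint): waiting station's quarter-turn lever, angle about the upright stem: 0 = fully shut, lever across the branch pipe and pointing to the station's +y; 1.571 = fully open, lever in line with the branch pipe and pointing to -x, at the robot; it grows anticlockwise seen from above. Solid stops at both ends; stiff (about 0.2 N m), it stays where it is left.
- lever_running (a joint): running station's quarter-turn lever, angle about the upright stem: 0 = fully shut, lever across the branch pipe and pointing to the station's +y; 1.571 = fully open, lever in line with the branch pipe and pointing to -x, at the robot; it grows anticlockwise seen from above. Solid stops at both ends; stiff (about 0.2 N m), it stays where it is left.
- grip_bare (a point): middle of the bare station's black lever grip, 60 mm from the stem and 98 mm above the worktop. The lever is a straight flat bar 16 mm wide and 14 mm high (92 to 106 mm above the worktop) that ends 92 mm from the stem; the point's y axis points along it, outward. Pipes and gauge lie below 90 mm.
- grip_waiting (a point): middle of the waiting station's black lever grip, 60 mm from the stem and 98 mm above the worktop. The lever is a straight flat bar 16 mm wide and 14 mm high (92 to 106 mm above the worktop) that ends 92 mm from the stem; the point's y axis points along it, outward. Pipes and gauge lie below 90 mm.
- grip_running (a point): middle of the running station's black lever grip, 60 mm from the stem and 98 mm above the worktop. The lever is a straight flat bar 16 mm wide and 14 mm high (92 to 106 mm above the worktop) that ends 92 mm from the stem; the point's y axis points along it, outward. Pipes and gauge lie below 90 mm.
- funnel_waiting: loose stainless filter funnel, open at the top, 60 mm in diameter, on the waiting station's stopper; a 13 mm spigot sits loosely in the stopper's hole. Origin at the centre of its foot, on the stopper; it rises 64 mm above this (to 152 mm above the worktop).
- funnel_running: loose stainless filter funnel, open at the top, 60 mm in diameter, on the running station's stopper; a 13 mm spigot sits loosely in the stopper's hole. Origin at the centre of its foot, on the stopper; it rises 64 mm above this (to 152 mm above the worktop).
- wash_bottle: white plastic wash bottle with red spout, 214 mm tall, loose, behind the rail; origin centre of underside; bystander
- petri_0: Petri dish, 58 mm wide, 15 mm high, loose, right of the rail; origin centre of underside; bystander
- petri_1: Petri dish, 58 mm wide, 15 mm high, loose, right of the rail; origin centre of underside; bystander
- beaker_250: clear beaker, 74 mm wide, 91 mm high, loose, left of the rail; origin centre of underside; bystander

How it is judged:
On the way, in this order (a step that is already met when the one before it is completed fails the run):
1. the lever of the station without a funnel is pushed fully shut, while the waiting funnel is still shut off (value of joint lever_bare below 0.12 rad and value of joint lever_waiting below 0.5 rad), for 0.2 s.
2. then the lever of the waiting funnel is pushed fully open (value of joint lever_waiting above 1.45 rad and value of joint lever_bare below 0.12 rad), for 0.2 s.
At the end, for the whole second after the job is handed in: Lever of the station without a funnel within 0.12 rad of its shut stop; opened lever within 0.12 rad of its open stop; third lever not turned away from open; levers at rest; both funnels upright on their stoppers, within 8 mm of where they stood (all of step 2 and value of joint lever_running above 1.4 rad and velocity of joint lever_bare between -0.05 and 0.05 rad/s and velocity of joint lever_waiting between -0.05 and 0.05 rad/s and velocity of joint lever_running between -0.05 and 0.05 rad/s and distance of each of funnel_waiting, funnel_running from where it was at the start of the episode below 0.008 m and angle between each of funnel_waiting, funnel_running's own z axis and vertical below 0.1 rad and linear speed of each of funnel_waiting, funnel_running below 0.02 m/s); the robot touches nothing.
It fails at once if the waiting funnel is opened while the station without a funnel is still open (value of joint lever_waiting above 0.6 rad and value of joint lever_bare above 0.3 rad).
It fails at once if the lever of the station that is already running is turned away from open (value of joint lever_running below 1.35 rad).
It fails at once if a lever is pinched between the fingers (contact force between each of lever_bare_left_side, lever_bare_right_side and the fingers above 1 N or contact force between each of lever_waiting_left_side, lever_waiting_right_side and the fingers above 1 N or contact force between each of lever_running_left_side, lever_running_right_side and the fingers above 1 N).
It fails at once if a funnel is lifted, shifted or tipped (distance of any of funnel_waiting, funnel_running from where it was at the start of the episode above 0.012 m or angle between any of funnel_waiting, funnel_running's own z axis and vertical above 0.2 rad).
It fails at once if a bystander is moved (distance of any of wash_bottle, petri_0, petri_1, beaker_250 from where it was at the start of the episode above 0.03 m).
It also fails if it takes over 53 s, if anything falls off the work surface, if the arm or the gripper's body presses on something with over 40 N, if the wrist force passes 120 N, or if a joint passes its speed limit or range.

ROBOT

A 7-joint arm with a two-finger parallel gripper is mounted at the origin on a cart in front of the work surface, level with it; the furniture and walls round the work are solid. World frame = base frame: x ahead of the robot, y to its left, z up, the work surface at z = 0. Lengths are in m, angles in rad, forces in N, time in s.
With the tool pointing down it reaches from about 0.425 to 0.875 m from the base axis. Payload 4.7 kg.
Tool frame: the origin (TCP) lies at the very end of the fingers, on their centre line; the grasp point (between the pads) lies robot.hold_point_z behind it (robot.hold_point_z is the distance from the TCP to the grasp point, in m); z points along the fingers, y is the line along which they close (so a half turn about z gives the same grasp; the last joint's range is limited). The gripper opens to 85 mm and grips with 20 to 120 N. Pads are 22 mm wide; open, the fingers measure 114 mm over their backs; the gripper's body (76 mm by 85 mm) begins 54 mm behind the grasp point. The pads swing forward as they close: fully open they stand 13 mm farther back than shut.
Start: joints at [-1.245, 0.321, -0.07, 1.45, 0.023, 1.371, -0.057], TCP at [0.199, 0.619, 0.205] pointing down, gripper open.
Joint ranges: [-2.86, 2.86], [-0.3, 2.09], [-1.38, 1.24], [0.06, 2.45], [-1.56, 4.7], [0.09, 2.05], [-2.69, 2.69]. Speed limits (rad/s): [2.57, 2.57, 3.14, 3.14, 3.14, 3.14, 3.14].

INTERFACE

Orientations are given as a unit quaternion [x, y, z, w].
In Python, from plant import robot gives the robot as it stands.
- The arm moves only by the shell command python3 -m jog 'ROWS'. ROWS is JSON, a list that holds one entry, the list of rows, each a list of 7 numbers: the shift along the tool's x, y, z in cm, then the turn, a rotation vector about the tool's x, y, z in rad, then the finger opening in cm, from 0 to 8.54. A call has exactly 8 rows; each row shifts and turns the commanded pose from where the row before left it, along the tool's axes as they then stand; what a row does not reach is not made up. A row lasts 1/10 s, in which the tool goes at most 50 mm and 8.59 degrees, less where a joint would pass 70% of its speed; a pose out of reach is approached as far as the arm can. A call with a gripper value outside its range is refused whole. The fingers move at their own pace and stop on an object; the grip force is fixed at half the most. Time passes only in rows, so rows that do not move let the fingers close, or fill a call up. It gives the time, the measured TCP pose, the force, the opening and the grip force at its end, in the units of the state.
- robot.get_obs(): the state, without advancing time (a new reading comes with each control period).
- robot.snapshot(name): name is "side" or "top" or "wrist"; returns a dict with "color" (480x640x3 uint8, blue, green, red), "fovy" (degrees; the focal length in pixels is half the picture's height over the tangent of half this angle, whatever the lens; pixels are square), "cx", "cy" (the principal point, pixels), "world_to_cam" (4x4, takes a point from world to camera coordinates). Camera axes: x right, y down, z forward; pixel columns grow to the right and rows downward; lengths in m; the calibration is good to about 2 mm. A picture is of the moment at which its call begins. There is no depth.
- robot.sign_off(): hands the job in; it is judged then, once.
The state is a dict: "time_s": time; "joint_pos": joint angles; "qvel": joint speeds; "tau": joint torques, N m; "tcp_pos": TCP position; "eef_rot": TCP orientation; "ft_force": force on the tool from outside, world axes, zero at the start; "ft_torque": the same for the moment, N m; "gripper_width": opening from 0.0 (shut) to 1.0 (fully open); "grasp_force": force on a finger pad.
Only numpy, scipy, OpenCV 4.12 (cv2) and the standard library are available. Lean on these libraries where they do the work, as an engineer would, in place of code of your own. Each camera call takes 0.05 s, during which the arm holds its last target. There are 200 camera calls.

## Working session

There is one attempt and no reset: what is moved stays moved. The work goes in short steps, Python scripts to look and compute and a shell command to move; the robot and the scene stay as the last step left them, time stands still between calls to the robot, and variables do not carry over. Pictures are saved under pics/ and viewed, at most 10 in all, crops included, and the job is handed in when it is done.

```bash
mkdir -p pics; python3 - <<'E'
from plant import robot
import cv2
o=robot.get_obs(); print({k:o[k] for k in("time_s","tcp_pos","eef_rot","gripper_width")},robot.hold_point_z)
for n in("top","side"):
    s=robot.snapshot(n); cv2.imwrite(f"pics/{n}0.png",s["color"]); print(n,s["fovy"],s["cx"],s["cy"],s["world_to_cam"].round(3).tolist() if hasattr(s["world_to_cam"],'round') else s["world_to_cam"])
E
```

```text
{'time_s': 0.0, 'tcp_pos': array([0.19925543, 0.61807264, 0.20410474]), 'eef_rot': array([ 1.55254405e-01,  9.87874033e-01, -9.74718345e-04, -1.22843423e-04]), 'gripper_width': 1.0008597893710598} 0.0187
top 43.72623182728218 309.0094842252868 233.48667709719518 [[-0.003, -1.0, 0.005, -0.057], [-0.983, 0.002, -0.185, 0.595], [0.185, -0.006, -0.983, 1.462], [0.0, 0.0, 0.0, 1.0]]
side 46.062241562783065 314.5514656867545 227.70498194584007 [[1.0, 0.023, 0.019, -0.597], [0.027, -0.486, -0.874, 0.034], [-0.011, 0.874, -0.486, 1.886], [0.0, 0.0, 0.0, 1.0]]
```

View pics/top0.png

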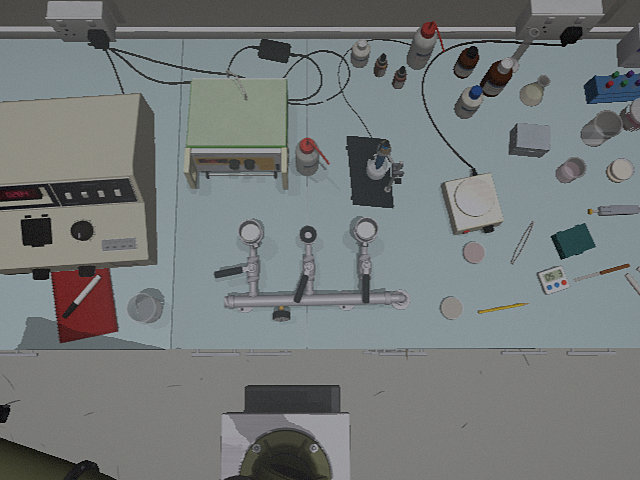

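View pics/side0.png

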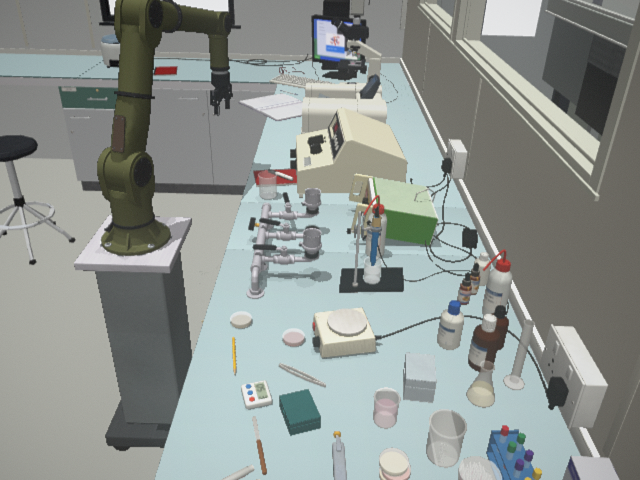

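The top view shows three stations. The waiting one is on the left (stem about (253,268), lever pointing left). The bare one is in the middle (stopper (308,234), lever to about (300,300)). The running one is on the right, with its lever at (366,288). The side view shows the same rail at about (265,250).

```bash
cat > h.py <<'E'
import numpy as np, cv2
def ray(s,u,v):
    T=np.array(s["world_to_cam"]);f=240/np.tan(np.radians(s["fovy"]/2))
    d=T[:3,:3].T@np.array([(u-s["cx"])/f,(v-s["cy"])/f,1]);return -T[:3,:3].T@T[:3,3],d/np.linalg.norm(d)
def onz(s,u,v,z):
    c,d=ray(s,u,v);return c+d*(z-c[2])/d[2]
def tri(a,b):
    (c1,d1),(c2,d2)=a,b
    t=np.linalg.lstsq(np.c_[d1,-d2],c2-c1,rcond=None)[0];p,q=c1+t[0]*d1,c2+t[1]*d2
    return (p+q)/2,np.linalg.norm(p-q)
def blobs(s,box,th=70,mn=25):
    u0,v0,u1,v1=box;m=(s["color"][v0:v1,u0:u1].max(2)<th).astype(np.uint8)
    n,l,st,c=cv2.connectedComponentsWithStats(m);o=[]
    for i in range(1,n):
        if st[i,4]>=mn:
            p=np.argwhere(l==i)[:,::-1]+[u0,v0];o.append((st[i,4],cv2.minAreaRect(p.astype(np.float32))))
    return o
E
python3 - <<'E'
from h import *; from plant import robot
t=robot.snapshot("top");s=robot.snapshot("side")
np.set_printoptions(precision=4,suppress=True)
T=blobs(t,(200,215,420,330));S=blobs(s,(235,180,330,300),mn=12)
for a,r in T:
    b=cv2.boxPoints(r);b=b[np.argsort(b[:,1])] if r is None else b
    e=sorted([(np.linalg.norm(b[i]-b[(i+1)%4]),i) for i in range(4)])[:2]
    E=[(b[i]+b[(i+1)%4])/2 for _,i in e]
    print("T",a,np.round(r[0],1),[onz(t,*q,.106) .round(4)for q in E])
    for a2,r2 in S:
        p,g=tri(ray(t,*r[0]),ray(s,*r2[0]))
        if g<.012: print("   tri",np.round(r2[0],1),a2,p,round(g,4))
im=s["color"][180:300,200:360];cv2.imwrite("pics/s1.png",cv2.resize(im,None,fx=4.5,fy=4.5,interpolation=2))
im=t["color"][210:325,200:420];cv2.imwrite("pics/t1.png",cv2.resize(im,None,fx=3.5,fy=3.5,interpolation=2))
E
```

```text
T 166 [307.5 234. ] [array([ 0.6037, -0.0544,  0.106 ]), array([ 0.5638, -0.0543,  0.106 ])]
   tri [312.  210.5] 38 [ 0.5819 -0.0536  0.1473] 0.0118
T 183 [228.  271.8] [array([0.4971, 0.1049, 0.106 ]), array([0.4846, 0.1718, 0.106 ])]
   tri [285.6 197. ] 23 [0.4919 0.1393 0.0988] 0.0002
T 174 [300.8 288.3] [array([ 0.4832, -0.0493,  0.106 ]), array([ 0.4185, -0.0266,  0.106 ])]
   tri [269.1 221.5] 57 [ 0.4514 -0.0378  0.0969] 0.0004
T 180 [365.2 288. ] [array([ 0.4851, -0.1953,  0.106 ]), array([ 0.4171, -0.1909,  0.106 ])]
   tri [264.5 247.3] 76 [ 0.452  -0.1942  0.0952] 0.0001
T 112 [281. 314.] [array([ 0.3892, -0.0097,  0.106 ]), array([0.3893, 0.0286, 0.106 ])]
   tri [251.7 223.8] 39 [0.39   0.011  0.0602] 0.0033
```

View pics/t1.png

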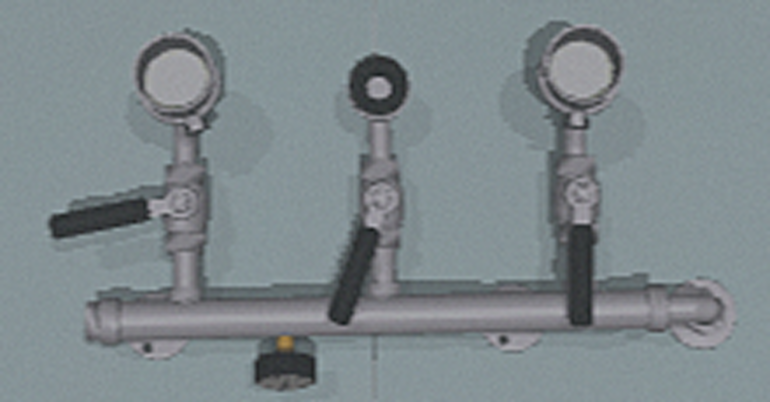

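```bash
python3 -m jog '[[[-3.6,-2.3,0,0,0,0,0],[-3.6,-2.3,0,0,0,0,0],[-3.6,-2.3,0,0,0,0,0],[-3.6,-2.3,0,0,0,0,0],[-3.6,-2.3,0,0,0,0,0],[-3.6,-2.3,0,0,0,0,0],[-3.6,-2.3,0,0,0,0,0],[-3.6,-2.3,0,0,0,0,0]]]'
```

```text
time_s: 1.0
tcp_pos: [0.4179, 0.3536, 0.2053]
eef_rot: [0.155, 0.988, 0.0, 0.0]
ft_force: [1.1, -0.0, -1.2]
gripper_width: 0.004
grasp_force: 0.0
```

```bash
python3 -m jog '[[[-2,-3.8,0,0,0,0,0],[-2,-3.8,0,0,0,0,0],[-2,-3.8,0,0,0,0,0],[-2,-3.8,0,0,0,0,0],[-2,-3.8,0,0,0,0,0],[-2,-3.8,0,0,0,0,0],[-0.7,-4.2,0,0,0,0,0],[-0.7,-4.2,0,0,0,0,0]]]'
python3 -m jog '[[[-0.7,-4.2,0,0,0,0,0],[-0.7,-4.2,0,0,0,0,0],[0,0,2,0,0,0,0],[0,0,2,0,0,0,0],[0,0,1,0,0,0,0],[0,0,0,0,0,0,0],[0,0,0,0,0,0,0],[0,0,0,0,0,0,0]]]'
python3 - <<'E'
from plant import robot; import cv2
for n in("wrist","top"):
    s=robot.snapshot(n)["color"]; cv2.imwrite(f"pics/{n}2.png",s if n=="wrist" else cv2.resize(s[200:350,190:430],None,fx=3,fy=3))
E
```

```text
time_s: 1.8
tcp_pos: [0.4486, 0.0152, 0.2051]
eef_rot: [0.155, 0.988, 0.0, 0.0]
ft_force: [0.9, -0.5, -1.0]
gripper_width: 0.003
grasp_force: 0.0
time_s: 2.6
tcp_pos: [0.4373, -0.0669, 0.1561]
eef_rot: [0.155, 0.988, 0.0, 0.001]
ft_force: [0.1, -0.2, 0.4]
gripper_width: -0.002
grasp_force: 0.0
```

View pics/wrist2.png

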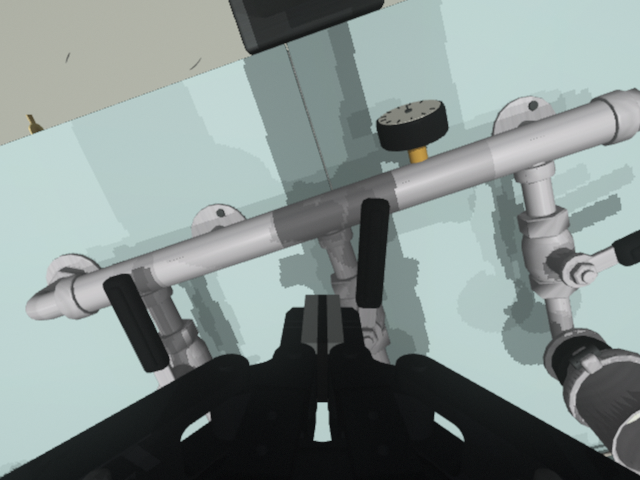

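The wrist view shows the shut fingertip around (322,310), just left of the bare lever (370,250). The running lever is well clear at (137,325). Next I'll descend and compute the sweep.

```bash
python3 -m jog '[[[0,0,2,0,0,0,0],[0,0,2,0,0,0,0],[0,0,1,0,0,0,0],[0,0,1,0,0,0,0],[0,0,0,0,0,0,0],[0,0,0,0,0,0,0],[0,0,0,0,0,0,0],[0,0,0,0,0,0,0]]]'
cat > sweep.py <<'E'
import numpy as np
from plant import robot
from scipy.spatial.transform import Rotation as R
def sweep(S,phis,sgn,r=.062,end=.0):
    o=robot.get_obs();p=o["tcp_pos"];M=R.from_quat(o["eef_rot"]).as_matrix()
    tx,ty=M[:2,0],M[:2,1];q=p[:2]
    print("tcp",p.round(4))
    for f in np.radians(phis):
        u=np.array([np.cos(f),np.sin(f)]);n=sgn*np.array([-u[1],u[0]])
        h=.0145*abs(n@ty)+.011*abs(n@tx)+.008
        w=np.array(S)+r*u-n*h;d=(w-q)*100;print(round(np.degrees(f)),w.round(3),"tool",(d@tx).round(2),(d@ty).round(2));q=w
E
python3 -c "
from sweep import *
sweep((.508,-.058),[161,152,143,134,125,116,107,98,92,86],-1)"
```

```text
time_s: 3.5
tcp_pos: [0.4371, -0.0671, 0.0959]
eef_rot: [0.155, 0.988, 0.0, 0.001]
ft_force: [0.2, -0.9, 0.3]
gripper_width: 0.002
grasp_force: 0.0
tcp [ 0.4371 -0.0671  0.0959]
161 [ 0.442 -0.059] tool -0.23 0.89
152 [ 0.442 -0.05 ] tool 0.29 0.86
143 [ 0.443 -0.041] tool 0.16 0.93
134 [ 0.446 -0.031] tool 0.01 0.99
125 [ 0.451 -0.022] tool -0.17 1.02
116 [ 0.457 -0.014] tool -0.36 1.02
107 [ 0.466 -0.006] tool -0.55 0.97
98 [0.475 0.   ] tool -0.74 0.88
92 [0.483 0.003] tool -0.59 0.52
86 [0.49  0.005] tool -0.66 0.45
```

```bash
python3 -m jog '[[[-0.2,0.9,0,0,0,0,0],[0.15,0.45,0,0,0,0,0],[0.15,0.45,0,0,0,0,0],[0.1,0.45,0,0,0,0,0],[0.1,0.5,0,0,0,0,0],[0,0.5,0,0,0,0,0],[0,0.5,0,0,0,0,0],[-0.1,0.5,0,0,0,0,0]]]'
python3 -m jog '[[[-0.1,0.5,0,0,0,0,0],[-0.2,0.5,0,0,0,0,0],[-0.2,0.5,0,0,0,0,0],[-0.3,0.5,0,0,0,0,0],[-0.3,0.5,0,0,0,0,0],[-0.4,0.45,0,0,0,0,0],[-0.4,0.45,0,0,0,0,0],[0,0,0,0,0,0,0]]]'
python3 - <<'E'
from h import *; from plant import robot
s=robot.snapshot("top");cv2.imwrite("pics/t3.png",cv2.resize(s["color"][200:350,190:430],None,fx=3,fy=3))
s=robot.snapshot("wrist");cv2.imwrite("pics/w3.png",s["color"])
E
```

```text
time_s: 4.3
tcp_pos: [0.4477, -0.0256, 0.0952]
eef_rot: [0.155, 0.988, 0.0, -0.0]
ft_force: [-0.1, -0.4, 0.1]
gripper_width: 0.001
grasp_force: 0.0
time_s: 5.1
tcp_pos: [0.4769, 0.0009, 0.0953]
eef_rot: [0.155, 0.988, -0.0, 0.0]
ft_force: [0.8, 0.3, -0.2]
gripper_width: 0.001
grasp_force: 0.0
```

View pics/w3.png

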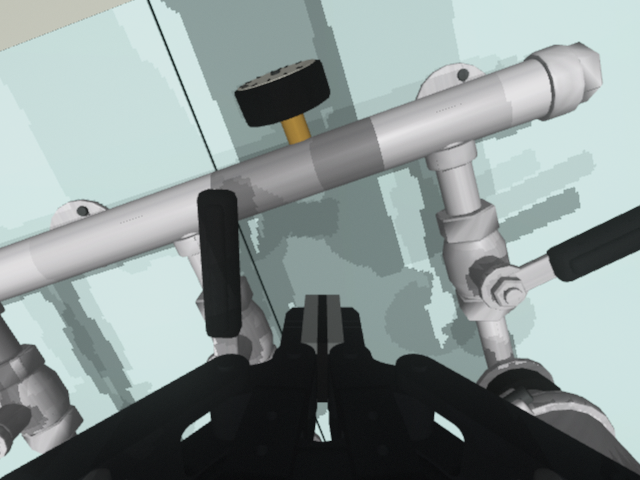

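The wrist view shows the bare lever at (218,190–335), now left of the finger and not turned. The finger seems to have passed over it, so I'll check heights with the wrist calibration.

```bash
python3 - <<'E'
from h import *; from plant import robot
np.set_printoptions(precision=4,suppress=True)
o=robot.get_obs();p=o["tcp_pos"];print(p)
def proj(s,P):
    T=np.array(s["world_to_cam"]);f=240/np.tan(np.radians(s["fovy"]/2));c=T[:3,:3]@P+T[:3,3];return c[:2]/c[2]*f+[s["cx"],s["cy"]],c[2]
w=robot.snapshot("wrist");t=robot.snapshot("top");s=robot.snapshot("side")
for n,x in(("w",w),("t",t),("s",s)): print(n,proj(x,p),"hold",proj(x,p+[0,0,.0187])[0])
print("cam",ray(w,320,240))
for q in((218,190),(218,262),(218,335)): print(onz(w,*q,.106))
for q in((322,295),): print(onz(w,*q,p[2]))
im=np.hstack([cv2.resize(t["color"][215:325,230:370],None,fx=2.85,fy=2.85),cv2.resize(s["color"][180:290,220:360],None,fx=2.85,fy=2.85)]);cv2.imwrite("pics/c4.png",im)
E
```

```text
[0.4761 0.0004 0.0951]
w (array([320.6461, 283.532 ]), np.float64(0.18430203792645133)) hold [320.4891 301.6964]
t (array([285.1154, 278.2943]), np.float64(1.456618740217465)) hold [284.8504 277.4316]
s (array([277.8599, 216.6087]), np.float64(1.8348407180261357)) hold [277.7841 211.5019]
cam (array([0.4043, 0.0243, 0.2645]), array([ 0.2886, -0.099 , -0.9523]))
[ 0.4194 -0.025   0.106 ]
[ 0.4483 -0.037   0.106 ]
[ 0.4814 -0.0507  0.106 ]
[ 0.4819 -0.0009  0.0951]
```

View pics/c4.png

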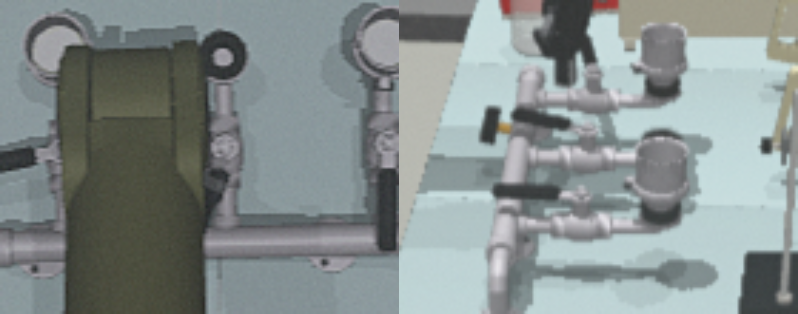

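The side view shows the fingertip ending near row 208 of the full picture, against a predicted 216.6. The bare lever is still unturned. So the real tip sits above the reported TCP, and I'll work out by how much.

```bash
python3 - <<'E'
from h import *; from plant import robot
np.set_printoptions(precision=4,suppress=True)
p=robot.get_obs()["tcp_pos"]
def proj(s,P):
    T=np.array(s["world_to_cam"]);f=240/np.tan(np.radians(s["fovy"]/2));c=T[:3,:3]@P+T[:3,3];return (c[:2]/c[2]*f+[s["cx"],s["cy"]]).round(1)
w=robot.snapshot("wrist");s=robot.snapshot("side")
tx=np.array([-.952,.306,0]);ty=np.array([.306,.952,0])
for h in (0,.01,.02,.03): print(h,"wrist front/back edge",proj(w,p+.011*tx+[0,0,h]),proj(w,p-.011*tx+[0,0,h]),"side near",proj(s,p-.0145*ty+[0,0,h]))
print(s["color"][195:225,274:283].max(2))
E
```

```text
0 wrist front/back edge [320.6 261.6] [320.7 304.8] side near [276.1 218.6]
0.01 wrist front/back edge [320.5 269.8] [320.7 315. ] side near [276.  215.8]
0.02 wrist front/back edge [320.4 279. ] [320.6 326.4] side near [276.  213.1]
0.03 wrist front/back edge [320.3 289.3] [320.5 339.1] side near [276.  210.3]
[[ 56  55  52  58  59  59  60  56  58]
 [ 55  59  54  58  58  60  56  55  57]
 [ 58  58  56  56  57  59  55  57  65]
 [ 58  58  57  56  58  57  57  64 125]
 [ 61  58  57  57  58  59  58  83 180]
 [ 93  63  58  57  55  58  73  88 191]
 [150  76  58  55  61  79  99  94 189]
 [158  77  57  60  59  82 108  96 185]
 [155  76  57  60  60  75 108  93 163]
 [154  75  57  59  59  73 108  92 152]
 [154  75  60  58  62  80 108  94 153]
 [153  74  57  59  58  81 110  92 152]
 [155  74  57  58  58  77 106  92 154]
 [162  81  59  58  56  73 106  98 174]
 [169 111 100  75  71  80 113 138 200]
 [203 178 174 141 133 121 157 194 208]
 [210 206 206 198 197 181 195 192 185]
 [200 200 198 198 197 185 203 197 173]
 [209 211 210 212 207 174 190 207 181]
 [191 193 191 193 190 160 168 190 184]
 [155 157 157 158 158 138 135 144 144]
 [127 129 130 130 132 125 123 122 122]
 [150 149 151 151 148 118 113 119 122]
 [205 207 206 206 202 142 117 137 139]
 [218 214 217 219 220 204 199 202 202]
 [135 137 153 182 213 214 217 216 216]
 [ 69  69  83 104 129 140 198 208 209]
 [ 63  56  59  60  65  75 143 197 204]
 [ 57  57  58  60  56  62 123 165 184]
 [ 66  69  59  59  59  81 124 145 154]]
```

```bash
python3 -m jog '[[[0.4,-1.9,0,0,0,0,0],[0.4,-1.9,0,0,0,0,0],[0.4,-1.9,0,0,0,0,0],[0.4,-1.9,0,0,0,0,0],[0,0,0,0,0,0,0],[0,0,0.5,0,0,0,0],[0,0,0.5,0,0,0,0],[0,0,0,0,0,0,0]]]'
python3 -m jog '[[[0,0,0.5,0,0,0,0],[0,0,0.5,0,0,0,0],[0,0,0,0,0,0,0],[0,0,0.3,0,0,0,0],[0,0,0.3,0,0,0,0],[0,0,0.3,0,0,0,0],[0,0,0,0,0,0,0],[0,0,0,0,0,0,0]]]'
python3 - <<'E'
from h import *; from plant import robot
w=robot.snapshot("wrist")["color"];s=robot.snapshot("side")["color"]
cv2.imwrite("pics/c5.png",np.hstack([cv2.resize(w[100:400,150:500],(400,343)),cv2.resize(s[185:290,220:342],(400,343))]))
E
```

```text
time_s: 6.25
tcp_pos: [0.4371, -0.0663, 0.0843]
eef_rot: [0.155, 0.988, -0.0, -0.001]
ft_force: [0.4, 0.1, -0.1]
gripper_width: -0.001
grasp_force: 0.0
time_s: 7.05
tcp_pos: [0.4376, -0.067, 0.0662]
eef_rot: [0.155, 0.988, 0.0, -0.0]
ft_force: [-0.0, 0.1, -0.3]
gripper_width: 0.005
grasp_force: 0.0
```

View pics/c5.png

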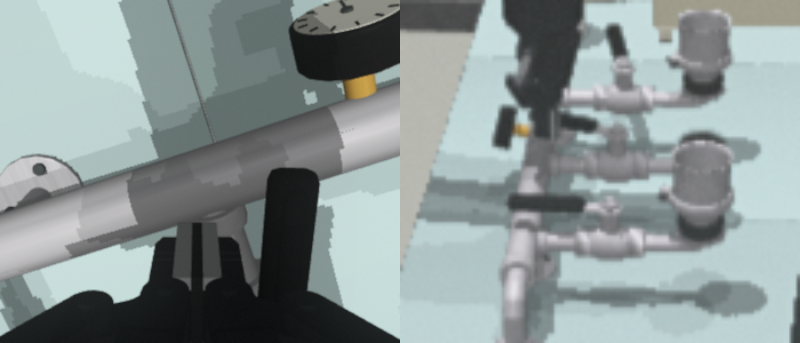

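The finger is left of the bare lever and its tip now overlaps the lever's height in the side view. I'll lower it a little more and sweep.

```bash
python3 -m jog '[[[0,0,0.3,0,0,0,0],[-0.2,0.8,0,0,0,0,0],[0.1,0.3,0,0,0,0,0],[0.1,0.3,0,0,0,0,0],[0.1,0.3,0,0,0,0,0],[0.1,0.3,0,0,0,0,0],[0.1,0.4,0,0,0,0,0],[0,0.4,0,0,0,0,0]]]'
python3 -m jog '[[[0,0.4,0,0,0,0,0],[0,0.4,0,0,0,0,0],[0,0.4,0,0,0,0,0],[-0.1,0.4,0,0,0,0,0],[-0.1,0.4,0,0,0,0,0],[-0.1,0.4,0,0,0,0,0],[-0.1,0.4,0,0,0,0,0],[0,0,0,0,0,0,0]]]'
python3 - <<'E'
from h import *; from plant import robot
w=robot.snapshot("wrist")["color"];s=robot.snapshot("side")["color"]
cv2.imwrite("pics/c6.png",np.hstack([cv2.resize(w[100:400,150:500],(400,343)),cv2.resize(s[185:290,220:342],(400,343))]))
E
```

```text
time_s: 7.95
tcp_pos: [0.4432, -0.0391, 0.0632]
eef_rot: [0.155, 0.988, 0.0, -0.0]
ft_force: [0.6, -4.3, 0.8]
gripper_width: 0.005
grasp_force: 1.7
time_s: 8.75
tcp_pos: [0.4559, -0.013, 0.0631]
eef_rot: [0.155, 0.988, 0.0, -0.0]
ft_force: [-1.1, -1.7, -0.1]
gripper_width: 0.002
grasp_force: 0.7
```

View pics/c6.png

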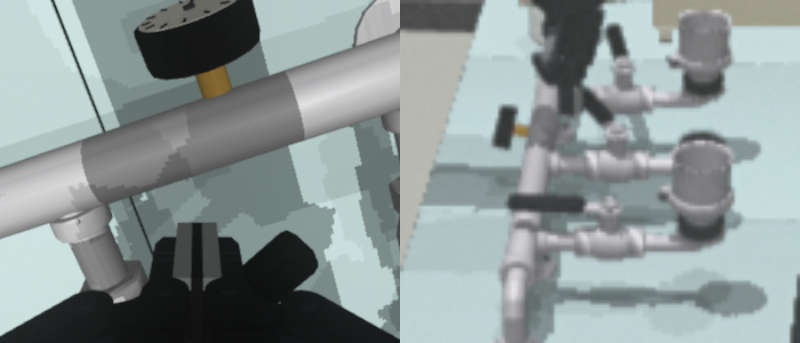

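The lever is turning: in the wrist view its grip now leans away at (285,265), and the force is about 4 N. Continuing.

```bash
python3 -c "
from sweep import *
sweep((.508,-.058),[116,107,98,92,86],-1)"
```

```text
tcp [ 0.4559 -0.0131  0.0632]
116 [ 0.457 -0.014] tool -0.17 -0.0
107 [ 0.466 -0.006] tool -0.55 0.97
98 [0.475 0.   ] tool -0.74 0.88
92 [0.483 0.003] tool -0.59 0.52
86 [0.49  0.005] tool -0.66 0.45
```

```bash
python3 -m jog '[[[-0.3,0.4,0,0,0,0,0],[-0.3,0.4,0,0,0,0,0],[-0.3,0.4,0,0,0,0,0],[-0.3,0.4,0,0,0,0,0],[-0.3,0.3,0,0,0,0,0],[-0.3,0.3,0,0,0,0,0],[-0.3,0.2,0,0,0,0,0],[0,0,0,0,0,0,0]]]'
python3 -m jog '[[[-0.3,0.1,0,0,0,0,0],[-0.2,0.05,0,0,0,0,0],[-0.2,0.05,0,0,0,0,0],[-0.2,0.05,0,0,0,0,0],[0,0,0,0,0,0,0],[0,0,0,0,0,0,0],[0,0,0,0,0,0,0],[0,0,0,0,0,0,0]]]'
```

```text
time_s: 9.65
tcp_pos: [0.4833, 0.0028, 0.063]
eef_rot: [0.155, 0.988, 0.0, -0.0]
ft_force: [-1.8, -1.7, -1.5]
gripper_width: 0.001
grasp_force: 1.1
time_s: 10.45
tcp_pos: [0.484, 0.003, 0.0623]
eef_rot: [0.155, 0.988, -0.0, -0.009]
ft_force: [-24.9, -1.6, 17.7]
gripper_width: 0.001
grasp_force: 12.3
```

The push meets about 25 N at the stop, so the lever is shut. I'll back off, lift, and verify.

```bash
python3 -m jog '[[[1,0,0,0,0,0,0],[1,0,0,0,0,0,0],[1,0,0,0,0,0,0],[0,0,-2,0,0,0,0],[0,0,-3,0,0,0,0],[0,0,-3,0,0,0,0],[0,0,-1,0,0,0,0],[0,0,0,0,0,0,0]]]'
python3 - <<'E'
from h import *; from plant import robot
s=robot.snapshot("side");w=robot.snapshot("wrist")
for a,r in blobs(s,(235,180,330,300),mn=12):print(a,np.round(r[0],1),onz(s,*r[0],.098).round(4))
cv2.imwrite("pics/w7.png",np.hstack([cv2.resize(w["color"],(480,360)),cv2.resize(s["color"][185:290,220:313],(319,360))]))
from sweep import *
sweep((.502,.080),[100.6-9,110,120,130,140,150,160,170,182,187],1,r=.070)
E
```

```text
time_s: 11.25
tcp_pos: [0.4653, 0.012, 0.1549]
eef_rot: [0.155, 0.988, 0.001, 0.002]
ft_force: [-0.4, -0.4, 1.1]
gripper_width: -0.001
grasp_force: 0.0
52 [272.5 185. ] [0.4379 0.2364 0.098 ]
26 [285.8 197. ] [0.4925 0.1405 0.098 ]
37 [312.  210.5] [0.5859 0.0444 0.098 ]
36 [286.7 215.6] [0.5048 0.0036 0.098 ]
43 [251.7 223.6] [ 0.3979 -0.0565  0.098 ]
79 [264. 247.] [ 0.4511 -0.1973  0.098 ]
44 [311.  254.5] [ 0.5904 -0.2318  0.098 ]
tcp [0.4634 0.0115 0.1524]
92 [0.523 0.151] tool -1.43 15.07
110 [0.502 0.155] tool 2.13 -0.28
120 [0.49  0.154] tool 1.16 -0.46
130 [0.477 0.15 ] tool 1.1 -0.7
140 [0.465 0.145] tool 0.98 -0.93
150 [0.454 0.136] tool 0.81 -1.14
160 [0.444 0.125] tool 0.58 -1.32
170 [0.437 0.116] tool 0.35 -1.14
182 [0.431 0.103] tool 0.19 -1.4
187 [0.429 0.097] tool -0.01 -0.61
```

View pics/w7.png

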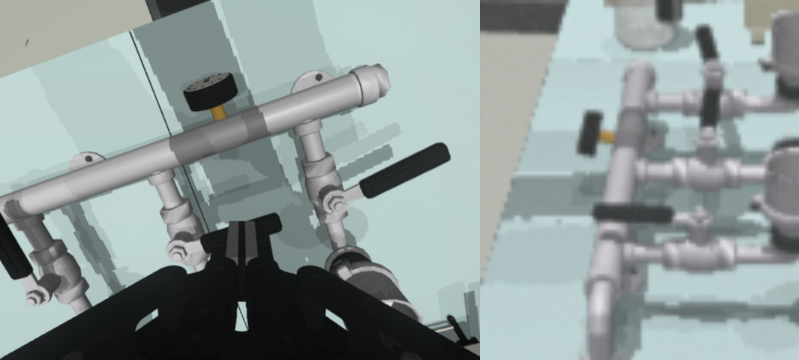

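Side blobs put the bare lever's middle at (0.505, 0.004), due +y of its stem, so it is shut. The waiting lever is still nearly shut. Moving to behind the waiting lever.

```bash
python3 -m jog '[[[-0.4,3.9,0,0,0,0,0],[-0.4,3.9,0,0,0,0,0],[-0.4,3.9,0,0,0,0,0],[-0.4,4,0,0,0,0,0],[0,0,0,0,0,0,0],[0,0,2,0,0,0,0],[0,0,2,0,0,0,0],[0,0,0,0,0,0,0]]]'
python3 - <<'E'
from h import *; from plant import robot
w=robot.snapshot("wrist");print(robot.get_obs()["tcp_pos"])
for a,r in blobs(w,(200,0,640,300),th=60,mn=300):print(a,np.round(r,1) if 0 else r,onz(w,*r[0],.106).round(4))
cv2.imwrite("pics/w8.png",w["color"])
E
```

```text
time_s: 12.15
tcp_pos: [0.524, 0.1542, 0.1089]
eef_rot: [0.155, 0.988, -0.002, -0.003]
ft_force: [-0.8, -0.3, -0.6]
gripper_width: 0.003
grasp_force: 0.0
[0.52523289 0.1545797  0.11073343]
5011 ((267.87030029296875, 227.26336669921875), (36.45992660522461, 145.864990234375), 61.27386474609375) [0.4914 0.1395 0.106 ]
```

View pics/w8.png

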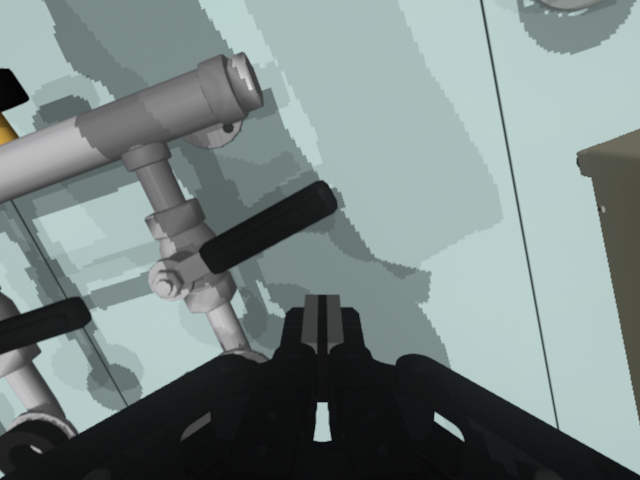

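The wrist view shows the waiting lever from (205,258) to (330,195), with the finger at (322,320) on its funnel side and clear. Its middle is confirmed at (0.491, 0.140). Descend, then sweep.

```bash
python3 -m jog '[[[0,0,1,0,0,0,0],[0,0,1,0,0,0,0],[0,0,1,0,0,0,0],[0,0,1,0,0,0,0],[0,0,0.7,0,0,0,0],[0,0,0,0,0,0,0],[0,0,0,0,0,0,0],[0,0,0,0,0,0,0]]]'
python3 -m jog '[[[0.5,0,0,0,0,0,0],[0.5,0,0,0,0,0,0],[0.4,0,0,0,0,0,0],[0.4,0,0,0,0,0,0],[0.4,-0.1,0,0,0,0,0],[0.4,-0.1,0,0,0,0,0],[0.4,-0.2,0,0,0,0,0],[0,0,0,0,0,0,0]]]'
python3 -c "
from sweep import *
sweep((.502,.080),[120,130,140,150,160,170,182,187],1,r=.068)"
```

```text
time_s: 13.0
tcp_pos: [0.5277, 0.156, 0.0667]
eef_rot: [0.155, 0.988, 0.0, 0.0]
ft_force: [-0.4, -0.2, 0.2]
gripper_width: 0.001
grasp_force: 0.0
time_s: 13.8
tcp_pos: [0.4974, 0.161, 0.0665]
eef_rot: [0.155, 0.988, 0.0, 0.0]
ft_force: [2.0, -0.9, 1.4]
gripper_width: -0.005
grasp_force: 0.7
tcp [0.4974 0.161  0.0665]
120 [0.491 0.152] tool 0.37 -1.07
130 [0.478 0.149] tool 1.08 -0.67
140 [0.466 0.143] tool 0.97 -0.9
150 [0.455 0.135] tool 0.8 -1.11
160 [0.446 0.125] tool 0.58 -1.28
170 [0.439 0.115] tool 0.35 -1.11
182 [0.433 0.103] tool 0.19 -1.36
187 [0.431 0.097] tool -0.0 -0.6
```

```bash
python3 -m jog '[[[0.2,-0.5,0.3,0,0,0,0],[0.2,-0.5,0,0,0,0,0],[0.5,-0.4,0,0,0,0,0],[0.5,-0.4,0,0,0,0,0],[0.5,-0.4,0,0,0,0,0],[0.5,-0.5,0,0,0,0,0],[0.4,-0.5,0,0,0,0,0],[0.4,-0.6,0,0,0,0,0]]]'
python3 -m jog '[[[0.3,-0.6,0,0,0,0,0],[0.3,-0.6,0,0,0,0,0],[0.2,-0.6,0,0,0,0,0],[0.2,-0.6,0,0,0,0,0],[0.1,-0.6,0,0,0,0,0],[0,0,0,0,0,0,0],[0,0,0,0,0,0,0],[0,0,0,0,0,0,0]]]'
python3 -c "
from sweep import *
sweep((.502,.080),[170,182,187],1,r=.068)"
```

```text
time_s: 14.6
tcp_pos: [0.455, 0.1345, 0.0633]
eef_rot: [0.155, 0.988, 0.0, 0.0]
ft_force: [3.2, 1.4, 0.2]
gripper_width: 0.0
grasp_force: 1.5
time_s: 15.4
tcp_pos: [0.4346, 0.109, 0.0627]
eef_rot: [0.155, 0.988, -0.001, -0.001]
ft_force: [0.1, 0.7, 0.3]
gripper_width: -0.001
grasp_force: 0.0
tcp [0.4346 0.109  0.0627]
170 [0.439 0.115] tool -0.24 0.74
182 [0.433 0.103] tool 0.19 -1.36
187 [0.431 0.097] tool -0.0 -0.6
```

```bash
python3 -m jog '[[[-0.1,-0.3,0,0,0,0,0],[-0.1,-0.3,0,0,0,0,0],[-0.1,-0.3,0,0,0,0,0],[-0.1,-0.3,0,0,0,0,0],[0,0,0,0,0,0,0],[0,0,0,0,0,0,0],[0,0,0,0,0,0,0],[0,0,0,0,0,0,0]]]'
```

```text
time_s: 16.2
tcp_pos: [0.4343, 0.1018, 0.063]
eef_rot: [0.154, 0.988, 0.003, -0.001]
ft_force: [-3.6, 13.2, -1.9]
gripper_width: -0.003
grasp_force: 6.8
```

```bash
python3 -m jog '[[[-0.1,-0.3,0,0,0,0,0],[-0.1,-0.2,0,0,0,0,0],[0,0,0,0,0,0,0],[0,0,0,0,0,0,0],[0,0,0,0,0,0,0],[0,0,0,0,0,0,0],[0,0,0,0,0,0,0],[0,0,0,0,0,0,0]]]'
python3 -m jog '[[[0.5,1.5,0,0,0,0,0],[0.5,1.5,0,0,0,0,0],[0.5,1.5,0,0,0,0,0],[0,0,-3,0,0,0,0],[0,0,-3,0,0,0,0],[0,0,-4,0,0,0,0],[-2,4,0,0,0,0,0],[-2,4,0,0,0,0,0]]]'
python3 -m jog '[[[-2,4,0,0,0,0,0],[-1,4,0,0,0,0,0],[1,4,0,0,0,0,0],[0,0,0,0,0,0,0],[0,0,0,0,0,0,0],[0,0,0,0,0,0,0],[0,0,0,0,0,0,0],[0,0,0,0,0,0,0]]]'
python3 - <<'E'
from h import *; from plant import robot
t=robot.snapshot("top");np.set_printoptions(precision=4,suppress=True)
for a,r in blobs(t,(200,215,420,330)):
    b=cv2.boxPoints(r);e=sorted([(np.linalg.norm(b[i]-b[(i+1)%4]),i) for i in range(4)])[:2]
    print(a,np.round(r[0],1),[onz(t,*((b[i]+b[(i+1)%4])/2),.106)[:2] for _,i in e])
E
```

```text
time_s: 17.0
tcp_pos: [0.4342, 0.1013, 0.0631]
eef_rot: [0.153, 0.988, 0.006, -0.002]
ft_force: [-4.3, 24.1, -4.0]
gripper_width: 0.002
grasp_force: 12.3
time_s: 17.8
tcp_pos: [0.5008, 0.2035, 0.1664]
eef_rot: [0.156, 0.988, 0.002, 0.002]
ft_force: [-0.3, -0.6, -0.3]
gripper_width: -0.002
grasp_force: 0.0
time_s: 18.6
tcp_pos: [0.5545, 0.3097, 0.1637]
eef_rot: [0.156, 0.988, 0.0, 0.0]
ft_force: [-0.5, 0.1, -0.7]
gripper_width: 0.0
grasp_force: 0.0
164 [307.5 234. ] [array([ 0.6037, -0.0544]), array([ 0.5638, -0.0543])]
167 [285.5 267. ] [array([ 0.5023, -0.0336]), array([0.5024, 0.0319])]
174 [366. 288.] [array([ 0.4848, -0.1958]), array([ 0.4173, -0.1944])]
176 [251. 291.] [array([0.4782, 0.0824]), array([0.4109, 0.0814])]
111 [281. 314.] [array([ 0.3892, -0.0097]), array([0.3893, 0.0286])]
```

```bash
python3 -c "
from plant import robot
print(robot.sign_off())"
```

```text
the job is handed in; nothing more can be done
None
```

The bare station's lever was pushed fully shut first, then the waiting funnel's lever fully open, each until it met its stop at about 25 N. The final top view shows both in place and the running lever still open; the funnels and bystanders were not re-measured, and the job is handed in.

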